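# Throw an interlocked supply bypass switch over to maintenance

## Task

The analyser's back-up supply is due for service, so put the three-lever bypass switch on the worktop over to maintenance: its levers now all lean towards you, and each must be thrown over, away from you, fully home to its far stop. The interlock inside lets them go only in the safe order (bypass in, output off, input off) and frees one at a time, but the legends are gone: feel for the free lever with a light push of the closed fingers, never force one that is held, and bring each gently to its stop. Leave the bottle, the slide carton and the timer beside it where they are.

Things in the scene. Friction and masses are not known exactly. Their poses are not given: they have to be found in the camera images.
- panel: The bypass switch: grey steel case, white cover, 150 (x) x 300 (y) x 74 mm, fixed. Origin: centre of its underside; x from front to back, the way the levers go; y left. Three equal levers at y = +90, 0, -90 mm on pivots along y at x = 0, z = 55 mm. Lever guides and the rail behind the levers rise to 85 mm; flexes run out of its back to x = 210 mm, 45 mm high
- grip_left (a point): Middle of the left (+y) lever's black grip, 105 mm from its pivot: at the start panel x = -43, z = 151 mm, at the far stop x = +43, z = 151. The grip is round, 50 mm long along the lever, 19 mm thick at its foot to 24 near its top; below it a 10 mm steel stem. The point moves with the lever
- grip_middle (a point): The same point of the middle lever. A free lever moves steadily against friction, 3 to 9 N in all at the grip with the rubbing of the finger, and stays where it is left. A held one gives 3 to 4 mm at the grip, then resists springily, about 1 mm for each further 2 N; the far stops are firmer, less than 1 mm for each further 5 N
- grip_right (a point): The same point of the right lever. A push of more than 20 N on any lever or on the case counts as forcing it. Squeezing a grip counts as force too, so the levers are best pushed with closed fingers, slowly (below 0.05 m/s) where one may be held or near its stop
- lever_left (a joint): Lever angle, rad: 0 = start, leaning 0.42 rad from upright towards the robot; 0.84 = far stop, leaning 0.42 rad away. Two of the three levers are held at the start; one brought fully home, within 0.03 rad of its far stop, frees the next
- lever_middle (a joint): Lever angle, rad: 0 = start, leaning 0.42 rad from upright towards the robot; 0.84 = far stop, leaning 0.42 rad away. Which lever is free first, second and third changes from start to start and cannot be seen
- lever_right (a joint): Lever angle, rad: 0 = start, leaning 0.42 rad from upright towards the robot; 0.84 = far stop, leaning 0.42 rad away. A thrown lever is locked there once the next one has been thrown
- buffer: White bottle with a screw cap, 60 mm thick, 135 mm high, standing at the right, behind the timer; origin at the centre of its underside
- slide_pack: Small pale carton, 29 x 78 x 30 mm, lying to the left of the switch; origin at the centre of its underside
- timer: White bench timer, 62 x 62 x 22 mm, to the right of the switch; origin at the centre of its underside

How it is judged:
By the outcome, as a careful person would: the job done as asked, in the order asked, and still so for the second after the job is handed in, with the robot touching nothing.
It also fails if it takes over 53 s, if anything falls off the work surface, if the arm or the gripper's body presses on something with over 40 N, if the wrist force passes 120 N, or if a joint passes its speed limit or range.

## Robot

A 6-joint arm with a two-finger parallel gripper is mounted at the origin on a cart in front of the work surface, level with it; the furniture and walls round the work are solid. World frame = base frame: x ahead of the robot, y to its left, z up, the work surface at z = 0. Lengths are in m, angles in rad, forces in N, time in s.
With the tool pointing down it reaches from about 0.425 to 0.95 m from the base axis. Payload 3.5 kg.
Tool frame: the origin (TCP) lies midway between the tips of the shut fingers; the grasp point (between the pads) lies 19 mm behind it; z points along the fingers, y is the line along which they close (so a half turn about z gives the same grasp; the last joint's range is limited). The gripper opens to 85 mm and grips with 20 to 120 N. Pads are 22 mm wide; open, the fingers measure 114 mm over their backs; the gripper's body (76 mm by 85 mm) begins 54 mm behind the grasp point. The pads swing forward as they close: fully open they stand 13 mm farther back than shut.
Start: joints at [-1.432, 0.286, 1.577, -0, 1.279, -0.15], TCP at [0.192, -0.647, 0.231] pointing down, gripper open.
Joint ranges: [-2.77, 2.77], [-0.9, 2.22], [0.21, 2.48], [-1.53, 4.67], [0.24, 2.81], [-2.84, 2.84]. Speed limits (rad/s): [2.79, 2.79, 3.14, 3.14, 3.14, 3.14].

## Interface

Orientations are given as a unit quaternion [w, x, y, z].
In Python, from plant import arm, optics, finish_job gives the robot as it stands.
- The arm moves only by the tool drive_tool, never from a script. Its argument "series" is a list of rows, each an object with "delta_pos": the shift along the tool's x, y, z in cm, a list of three; "yaw": the turn about the tool's z in degrees; "jaw": the opening, from 0 (shut) to 1 (fully open). In form: [{"delta_pos": [dx, dy, dz], "yaw": yaw, "jaw": jaw}, ...]. A call has 1 to 8 rows; each row shifts and turns the commanded pose from where the row before left it, along the tool's axes as they then stand; what a row does not reach is not made up. A row lasts 1/10 s, in which the tool goes at most 50 mm and 8.59 degrees, less where a joint would pass 70% of its speed; a pose out of reach is approached as far as the arm can. A call is refused whole if a number of a shift passes 5 or a number of a turn 8.59, either way. A call with a gripper value outside its range is refused whole. The fingers move at their own pace and stop on an object; the grip force is fixed at half the most. Time passes only in rows, so rows that do not move let the fingers close. It gives the time, the measured TCP pose, the force, the opening and the grip force at its end, in the units of the state.
- arm.state(): the state, without advancing time (a new reading comes with each control period).
- optics.grab_frame(name): name is "scene" or "side" or "wrist"; returns a dict with "pixels" (480x640x3 uint8, blue, green, red), "depth" (480x640 float32, m along the optical axis (not along the pixel's ray), 0 where there is no reading), "vfov" (degrees; the focal length in pixels is half the picture's height over the tangent of half this angle, whatever the lens; pixels are square), "cx", "cy" (the principal point, pixels), "rvec" (rotation vector, rad) and "tvec" (3), from world to camera coordinates, as OpenCV has them. Camera axes: x right, y down, z forward; pixel columns grow to the right and rows downward; lengths in m; the calibration is good to about 2 mm. A picture is of the moment at which its call begins.
- finish_job(): hands the job in; it is judged then, once.
The state is a dict: "time": time; "joint_positions": joint angles; "qd": joint speeds; "tau": joint torques, N m; "ee_pos": TCP position; "ee_rot": TCP orientation; "ft_force": force on the tool from outside, world axes, zero at the start; "torque": the same for the moment, N m; "width": opening from 0.0 (shut) to 1.0 (fully open); "gripper_force": force on a finger pad.
Only numpy, scipy, OpenCV 4.12 (cv2) and the standard library are available. Lean on these libraries where they do the work, as an engineer would, in place of code of your own. Each camera call takes 0.05 s, during which the arm holds its last target. There are 200 camera calls.

## Working session

There is one attempt and no reset: what is moved stays moved. The work goes in short steps, Python scripts to look and compute and a tool call to move; the robot and the scene stay as the last step left them, time stands still between calls to the robot, and variables do not carry over. Pictures are saved under pics/ and viewed, at most 10 in all, crops included, and the job is handed in when it is done.

Besides the shell and the picture viewer there is one more tool, called in YAML: its name, and indented under it one key for each argument. drive_tool: Moves the arm, as the interface text tells. Its arguments: {"type":"object","properties":{"series":{"type":"array","items":{"type":"object","properties":{"delta_pos":{"type":"array","items":{"type":"number"}},"yaw":{"type":"number"},"jaw":{"type":"number"}}}}},"required":["series"]}

```bash
mkdir -p pics
cat > h.py <<'E'
import numpy as np,cv2
from plant import arm,optics,finish_job
def grab(n,save=None):
    f=optics.grab_frame(n)
    np.savez('%s.npz'%n,**f)
    if save: cv2.imwrite('pics/'+save,f['pixels'])
    return f
def world(f,u,v):
    u=int(u);v=int(v)
    d=float(np.median(f['depth'][v-1:v+2,u-1:u+2]))
    fl=240/np.tan(np.radians(f['vfov'])/2)
    p=np.array([(u-f['cx'])*d/fl,(v-f['cy'])*d/fl,d])
    R=cv2.Rodrigues(np.array(f['rvec'],float))[0]
    return R.T@(p-np.ravel(f['tvec']))
E
python3 - <<'E'
from h import *
s=arm.state()
for k,v in s.items(): print(k,np.round(v,3))
for n in('scene','side'):
    f=grab(n,n+'0.png'); print(n,f['rvec'],f['tvec'],f['vfov'])
E
```

```text
time 0.0
joint_positions [-1.432  0.287  1.578 -0.     1.279 -0.15 ]
qd [ 0.001  0.001  0.    -0.    -0.    -0.002]
tau [ 1.0000e-03 -4.0598e+01 -2.9263e+01 -0.0000e+00  6.0000e-03 -0.0000e+00]
ee_pos [ 0.192 -0.646  0.23 ]
ee_rot [-0.001  0.99   0.144  0.   ]
ft_force [ 0.028 -0.212  0.945]
torque [0.062 0.033 0.014]
gripper_force 0.0
width 1.0
scene [ 2.04703639 -0.98514236  0.48161462] [-0.51420813  0.19599593  1.1514448 ] 43.56181026030182
side [ 0.4514281   2.70217515 -1.19778642] [0.52309953 0.16633629 0.99320255] 52.91049659239432
```

View pics/scene0.png

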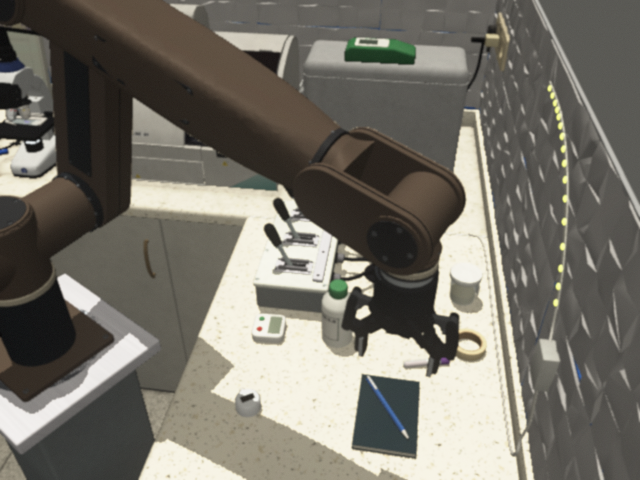

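View pics/side0.png

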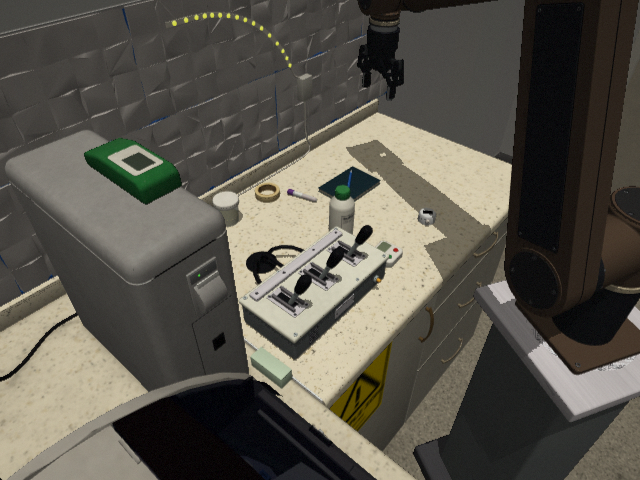

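Scene: switch at about (300,265), timer (268,328), bottle (338,315). Side: the three grips at about (302,285), (337,258), (365,234), and the carton at (271,366). I'll enlarge the switch next.

Run:
```python
from h import *
f=dict(np.load('side.npz'))
c=f['pixels'][190:390,225:425]
cv2.imwrite('pics/crop1.png',cv2.resize(c,(600,600),interpolation=cv2.INTER_CUBIC))
for n,(u,v) in dict(gl=(302,285),gm=(337,258),gr=(364,234),carton=(271,360),railL=(254,294),railR=(338,233),capb=(343,192),timer=(395,256)).items(): print(n,world(f,u,v).round(4))
# all points white cover height 0.07..0.078
fl=240/np.tan(np.radians(f['vfov'])/2)
v,u=np.mgrid[0:480,0:640];d=f['depth']
P=np.stack([(u-f['cx'])*d/fl,(v-f['cy'])*d/fl,d],-1)
R=cv2.Rodrigues(f['rvec'])[0]
W=(P-np.ravel(f['tvec']))@R
np.save('W.npy',W)
m=(W[...,2]>.066)&(W[...,2]<.08)&(d>0)&(u>235)&(u<400)&(v>215)&(v<360)
m=cv2.morphologyEx(m.astype(np.uint8),cv2.MORPH_OPEN,np.ones((2,2)))
n,l,st,_=cv2.connectedComponentsWithStats(m)
for k in range(1,n):
    if st[k,4]>100: print(st[k], cv2.minAreaRect(W[l==k][:,:2].astype(np.float32)), W[l==k].min(0),W[l==k].max(0))
# grips: dark points above .11
m=(W[...,2]>.11)&(W[...,2]<.19)&(d>0)&(f['pixels'].max(-1)<70)&(u>280)&(u<380)&(v>215)&(v<310)
n,l,st,_=cv2.connectedComponentsWithStats(m.astype(np.uint8))
for k in range(1,n):
    if st[k,4]>30: print(st[k],W[l==k].mean(0),W[l==k].min(0),W[l==k].max(0))
```

```text
gl [ 0.5531 -0.1404  0.163 ]
gm [ 0.4724 -0.183   0.1649]
gr [ 0.3979 -0.2319  0.163 ]
carton [ 0.6275 -0.0996  0.0296]
railL [ 0.6268 -0.2198  0.0821]
railR [ 0.4096 -0.3387  0.0811]
capb [ 0.3725 -0.411   0.1346]
timer [ 0.2868 -0.2878  0.0198]
[ 240  228  150  116 5824] ((0.6201454401016235, -0.013042420148849487), (0.8291603326797485, 0.2712046205997467), 59.556640625) [ 0.30235799 -0.36538036  0.01699333] [0.71330067 0.41308774 0.77994413]
[355 225  17  22 211] [ 0.39728213 -0.23750047  0.15539335] [ 0.3832618  -0.2565408   0.11395372] [ 0.40678722 -0.22443789  0.1771846 ]
[326 248  18  23 229] [ 0.47398542 -0.19188065  0.15682569] [ 0.45853796 -0.21100771  0.11266881] [ 0.48453846 -0.18003998  0.17847203]
[294 275  18  23 243] [ 0.55139402 -0.14649601  0.15703987] [ 0.53579997 -0.16644138  0.11023764] [ 0.56284468 -0.13619299  0.1775121 ]
```

View pics/crop1.png

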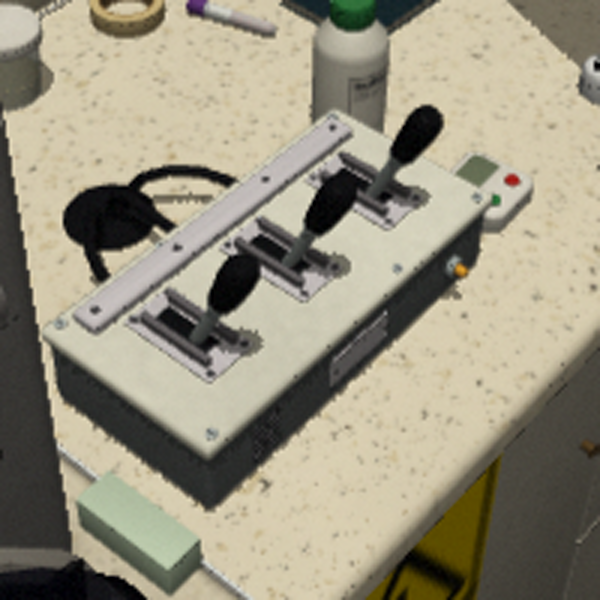

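The crop shows the levers leaning to the lower-right long side (nameplate side, towards +y). The cover corners in the crop are at about (45,337), (210,457), (490,198) and (335,112). I'll get the panel pose from these.

Run:
```python
from h import *
f=dict(np.load('side.npz'));fl=240/np.tan(np.radians(f['vfov'])/2)
R=cv2.Rodrigues(f['rvec'])[0];C=-R.T@np.ravel(f['tvec'])
print('cam',C)
Q=[]
for a,b in [(45,337),(210,457),(490,198),(335,112)]:
    u=225+a/3-.33;v=190+b/3-.33
    r=R.T@np.array([(u-f['cx'])/fl,(v-f['cy'])/fl,1]);t=(.074-C[2])/r[2];Q.append((C+t*r)[:2])
Q=np.array(Q);print(Q.round(4),np.linalg.norm(Q-np.roll(Q,-1,0),axis=1))
M=np.array([[.075,.15],[-.075,.15],[-.075,-.15],[.075,-.15]])
H=(M).T@(Q-Q.mean(0));th=np.arctan2(H[0,1]-H[1,0],H[0,0]+H[1,1])
c,s=np.cos(th),np.sin(th);A=np.array([[c,-s],[s,c]])
o=Q.mean(0);print('origin',o,'yaw',np.degrees(th),(Q-o)@A)
W=np.load('W.npy');d=f['depth']
u0,v0=np.meshgrid(np.arange(640),np.arange(480))
m=(W[...,2]>.071)&(W[...,2]<.077)&(d>0)&(u0>235)&(u0<400)&(v0>215)&(v0<360)
p=(W[m][:,:2]-o)@A;print('cover ext',np.percentile(p,[1,99],axis=0))
m=(W[...,2]>.11)&(W[...,2]<.19)&(d>0)&(f['pixels'].max(-1)<70)&(u0>280)&(u0<380)&(v0>215)&(v0<310)
p=(W[m]);p=np.c_[(p[:,:2]-o)@A,p[:,2]]
for y in(.09,0,-.09):
    k=abs(p[:,1]-y)<.03;print(y,p[k].mean(0),p[k].min(0),p[k].max(0))
for y in(.09,0,-.09):
  for x in(-.074,-.043,.015,.043):
    w=o+A@[x,y];print(y,x,w.round(4),np.hypot(*w).round(3))
```

```text
cam [0.71330067 0.41308774 0.77994413]
[[ 0.6565 -0.2157]
 [ 0.5833 -0.0923]
 [ 0.331  -0.2435]
 [ 0.4028 -0.3671]] [0.14346247 0.29411213 0.14296802 0.29536772]
origin [ 0.4934025  -0.22965552] yaw -59.21202358838735 [[ 0.07150041  0.14722248]
 [-0.07196175  0.14751698]
 [-0.07124913 -0.14659429]
 [ 0.07171047 -0.14814517]]
cover ext [[-0.06963842 -0.15032526]
 [ 0.07767054  0.14530233]]
0.09 [-0.04175592  0.09238487  0.15703987] [-0.05486898  0.07958353  0.11023764] [-0.0195437   0.09916019  0.1775121 ]
0 [-0.04239003  0.00265496  0.15682569] [-0.05655621 -0.01310905  0.11266881] [-0.02111241  0.00890693  0.17847203]
-0.09 [-0.04246108 -0.0865894   0.15539335] [-0.05773624 -0.10106337  0.11395372] [-0.02265991 -0.08101723  0.1771846 ]
0.09 -0.074 [ 0.5328 -0.12  ] 0.546
0.09 -0.043 [ 0.5487 -0.1466] 0.568
0.09 0.015 [ 0.5784 -0.1965] 0.611
0.09 0.043 [ 0.5927 -0.2205] 0.632
0 -0.074 [ 0.4555 -0.1661] 0.485
0 -0.043 [ 0.4714 -0.1927] 0.509
0 0.015 [ 0.5011 -0.2425] 0.557
0 0.043 [ 0.5154 -0.2666] 0.58
-0.09 -0.074 [ 0.3782 -0.2122] 0.434
-0.09 -0.043 [ 0.3941 -0.2388] 0.461
-0.09 0.015 [ 0.4238 -0.2886] 0.513
-0.09 0.043 [ 0.4381 -0.3127] 0.538
```

drive_tool:
  series:
    - {"delta_pos": [0, 0, -1], "yaw": -8, "jaw": 0}
    - {"delta_pos": [0, 0, -1], "yaw": -8, "jaw": 0}
    - {"delta_pos": [0, 0, 0], "yaw": -8, "jaw": 0}
    - {"delta_pos": [0, 0, 0], "yaw": -8, "jaw": 0}
    - {"delta_pos": [0, 0, 0], "yaw": -8, "jaw": 0}
    - {"delta_pos": [0, 0, 0], "yaw": -8, "jaw": 0}

```text
time: 0.7
ee_pos: [0.1922, -0.6466, 0.2505]
ee_rot: [-0.001, 0.844, 0.536, 0.0]
ft_force: [0.1, -0.1, 1.0]
width: 0.005
gripper_force: 0.0
```

drive_tool:
  series:
    - {"delta_pos": [0, 0, 0], "yaw": -8, "jaw": 0}
    - {"delta_pos": [0, 0, 0], "yaw": -8, "jaw": 0}
    - {"delta_pos": [0, 0, 0], "yaw": -8, "jaw": 0}
    - {"delta_pos": [0, 0, 0], "yaw": -8, "jaw": 0}
    - {"delta_pos": [0, 0, 0], "yaw": -8, "jaw": 0}
    - {"delta_pos": [0, 0, 0], "yaw": -8, "jaw": 0}
    - {"delta_pos": [0, 0, 0], "yaw": -8, "jaw": 0}

```text
time: 1.4
ee_pos: [0.1922, -0.6467, 0.2505]
ee_rot: [-0.0, 0.493, 0.87, 0.001]
ft_force: [0.1, -0.3, 0.3]
width: -0.001
gripper_force: 0.0
```

drive_tool:
  series:
    - {"delta_pos": [1, 1.5, 0], "yaw": 0, "jaw": 0}
    - {"delta_pos": [1.9, 3, 0], "yaw": 0, "jaw": 0}
    - {"delta_pos": [1.9, 3, 0], "yaw": 0, "jaw": 0}
    - {"delta_pos": [1.9, 3, 0], "yaw": 0, "jaw": 0}
    - {"delta_pos": [1.9, 3, 0], "yaw": 0, "jaw": 0}
    - {"delta_pos": [1.9, 3, 0], "yaw": 0, "jaw": 0}
    - {"delta_pos": [1.9, 3, 0], "yaw": 0, "jaw": 0}
    - {"delta_pos": [1.9, 3, 0], "yaw": 0, "jaw": 0}

```text
time: 2.2
ee_pos: [0.3137, -0.4079, 0.2508]
ee_rot: [-0.0, 0.496, 0.868, 0.0]
ft_force: [0.5, 0.4, -1.2]
width: 0.004
gripper_force: 0.0
```

drive_tool:
  series:
    - {"delta_pos": [1.9, 3, 0], "yaw": 0, "jaw": 0}
    - {"delta_pos": [1.9, 3, 0], "yaw": 0, "jaw": 0}
    - {"delta_pos": [1.9, 3, 0], "yaw": 0, "jaw": 0}
    - {"delta_pos": [1.9, 3, 0], "yaw": 0, "jaw": 0}
    - {"delta_pos": [1.9, 3, 0], "yaw": 0, "jaw": 0}
    - {"delta_pos": [1.9, 3, 0], "yaw": 0, "jaw": 0}
    - {"delta_pos": [1.9, 3, 0], "yaw": 0, "jaw": 0}
    - {"delta_pos": [1.0, 1.5, 0], "yaw": 0, "jaw": 0}

```text
time: 3.0
ee_pos: [0.4349, -0.1696, 0.2509]
ee_rot: [-0.0, 0.495, 0.869, 0.0]
ft_force: [-0.2, -0.6, -1.1]
width: -0.002
gripper_force: 0.0
```

```bash
cat >> h.py <<'E'
o=np.array([.4934,-.2297]);th=np.radians(-59.2)
A=np.array([[np.cos(th),-np.sin(th)],[np.sin(th),np.cos(th)]])
def st():
    s=arm.state();p=(s['ee_pos'][:2]-o)@A;F=np.array(s['ft_force'])
    q=s['ee_rot'];print('t',s['time'],'px py z',(p*1000).round(1),round(s['ee_pos'][2]*1000,1),'F',(F[:2]@A).round(2),F[2].round(2),'yaw',np.degrees(2*np.arctan2(q[2],q[1])).round(1),np.round(s['joint_positions'],2))
E
python3 -c "from h import *;st()"
```

```text
t 3.0 px py z [-81.6 -19.5] 250.9 F [ 0.47 -0.46] -1.12 yaw 120.7 [-0.59 -0.2   2.05  0.    1.3  -1.13]
```

drive_tool:
  series:
    - {"delta_pos": [0.9, 2.0, 0], "yaw": 0, "jaw": 0}
    - {"delta_pos": [0, 0, 2], "yaw": 0, "jaw": 0}
    - {"delta_pos": [0, 0, 3], "yaw": 0, "jaw": 0}
    - {"delta_pos": [0, 0, 3], "yaw": 0, "jaw": 0}
    - {"delta_pos": [0, 0, 2.6], "yaw": 0, "jaw": 0}
    - {"delta_pos": [-0.4, 0, 0], "yaw": 0, "jaw": 0}
    - {"delta_pos": [0, 0, 0], "yaw": 0, "jaw": 0}

```text
time: 3.7
ee_pos: [0.4493, -0.1579, 0.1454]
ee_rot: [-0.0, 0.496, 0.868, -0.0]
ft_force: [-0.0, -0.4, 0.6]
width: 0.002
gripper_force: 0.0
```

```bash
python3 -c "from h import *;st()"
```

```text
t 3.7 px py z [-84.3  -1.1] 145.4 F [ 0.34 -0.25] 0.57 yaw 120.5 [-0.55 -0.07  2.13 -0.    1.08 -1.08]
```

drive_tool:
  series:
    - {"delta_pos": [-0.4, 0, 0], "yaw": 0, "jaw": 0}
    - {"delta_pos": [-0.4, 0, 0], "yaw": 0, "jaw": 0}
    - {"delta_pos": [-0.3, 0, 0], "yaw": 0, "jaw": 0}
    - {"delta_pos": [0, 0, 0], "yaw": 0, "jaw": 0}

```text
time: 4.1
ee_pos: [0.4554, -0.1677, 0.1462]
ee_rot: [0.001, 0.496, 0.868, -0.0]
ft_force: [-0.2, 0.1, 0.5]
width: 0.001
gripper_force: 0.0
```

```bash
python3 -c "from h import *;st()"
```

```text
t 4.1 px py z [-72.7  -0.9] 146.2 F [-0.15 -0.1 ] 0.51 yaw 120.5 [-0.56 -0.05  2.11 -0.    1.08 -1.1 ]
```

drive_tool:
  series:
    - {"delta_pos": [-0.3, 0, 0], "yaw": 0, "jaw": 0}
    - {"delta_pos": [0, 0, 0], "yaw": 0, "jaw": 0}

```text
time: 4.3
ee_pos: [0.4564, -0.1699, 0.1455]
ee_rot: [0.0, 0.496, 0.868, -0.0]
ft_force: [-0.4, 0.5, 0.6]
width: 0.003
gripper_force: 0.0
```

drive_tool:
  series:
    - {"delta_pos": [-0.3, 0, 0], "yaw": 0, "jaw": 0}
    - {"delta_pos": [0, 0, 0], "yaw": 0, "jaw": 0}

```text
time: 4.5
ee_pos: [0.4579, -0.1724, 0.1453]
ee_rot: [0.0, 0.496, 0.868, -0.0]
ft_force: [0.5, -0.2, 0.9]
width: -0.003
gripper_force: 0.0
```

```bash
python3 -c "from h import *;st()"
```

```text
t 4.5 px py z [-67.4  -1.2] 145.3 F [0.39 0.34] 0.86 yaw 120.5 [-0.57 -0.04  2.1  -0.    1.08 -1.1 ]
```

drive_tool:
  series:
    - {"delta_pos": [-0.3, 0, 0], "yaw": 0, "jaw": 0}
    - {"delta_pos": [0, 0, 0], "yaw": 0, "jaw": 0}

```text
time: 4.7
ee_pos: [0.459, -0.1743, 0.1454]
ee_rot: [-0.001, 0.496, 0.868, 0.0]
ft_force: [-2.5, 2.7, 3.8]
width: -0.0
gripper_force: 1.9
```

drive_tool:
  series:
    - {"delta_pos": [-0.3, 0, 0], "yaw": 0, "jaw": 0}
    - {"delta_pos": [0, 0, 0], "yaw": 0, "jaw": 0}

```text
time: 4.9
ee_pos: [0.4604, -0.1766, 0.1455]
ee_rot: [-0.001, 0.496, 0.868, 0.0]
ft_force: [-3.1, 4.3, 4.6]
width: -0.0
gripper_force: 2.6
```

```bash
python3 -c "from h import *;st()"
```

```text
t 4.9 px py z [-62.5  -1.2] 145.5 F [-5.27 -0.46] 4.57 yaw 120.5 [-0.57 -0.03  2.09  0.    1.08 -1.11]
```

drive_tool:
  series:
    - {"delta_pos": [-0.2, 0, 0], "yaw": 0, "jaw": 0}
    - {"delta_pos": [0, 0, 0], "yaw": 0, "jaw": 0}

```text
time: 5.1
ee_pos: [0.4608, -0.1774, 0.1457]
ee_rot: [-0.003, 0.496, 0.868, 0.001]
ft_force: [-5.0, 7.2, 8.3]
width: 0.002
gripper_force: 4.6
```

drive_tool:
  series:
    - {"delta_pos": [-0.2, 0, 0], "yaw": 0, "jaw": 0}
    - {"delta_pos": [0, 0, 0], "yaw": 0, "jaw": 0}

```text
time: 5.3
ee_pos: [0.4613, -0.1783, 0.1459]
ee_rot: [-0.004, 0.496, 0.868, 0.002]
ft_force: [-8.1, 10.5, 10.8]
width: 0.0
gripper_force: 6.5
```

```bash
python3 -c "from h import *;st()"
```

```text
t 5.3 px py z [-60.6  -1.2] 145.9 F [-13.21  -1.61] 10.78 yaw 120.5 [-0.58 -0.02  2.08  0.    1.09 -1.11]
```

Middle is held: the force climbs with very little motion. Backing off and going to the left lever.

drive_tool:
  series:
    - {"delta_pos": [1, 0, 0], "yaw": 0, "jaw": 0}
    - {"delta_pos": [1.2, 0, 0], "yaw": 0, "jaw": 0}
    - {"delta_pos": [0, 3, 0], "yaw": 0, "jaw": 0}
    - {"delta_pos": [0, 3, 0], "yaw": 0, "jaw": 0}
    - {"delta_pos": [0, 3.1, 0], "yaw": 0, "jaw": 0}
    - {"delta_pos": [-0.6, 0, 0], "yaw": 0, "jaw": 0}
    - {"delta_pos": [-0.4, 0, 0], "yaw": 0, "jaw": 0}
    - {"delta_pos": [0, 0, 0], "yaw": 0, "jaw": 0}

```text
time: 6.1
ee_pos: [0.5347, -0.1248, 0.145]
ee_rot: [-0.0, 0.496, 0.868, -0.0]
ft_force: [0.4, 0.5, 1.0]
width: -0.004
gripper_force: 0.0
```

```bash
python3 -c "from h import *;st()"
```

```text
t 6.1 px py z [-69.   89.2] 145.0 F [-0.22  0.65] 1.01 yaw 120.5 [-0.41  0.1   1.96 -0.    1.08 -0.95]
```

drive_tool:
  series:
    - {"delta_pos": [-0.3, 0, 0], "yaw": 0, "jaw": 0}
    - {"delta_pos": [-0.3, 0, 0], "yaw": 0, "jaw": 0}
    - {"delta_pos": [0, 0, 0], "yaw": 0, "jaw": 0}

```text
time: 6.4
ee_pos: [0.5374, -0.1295, 0.1455]
ee_rot: [-0.001, 0.496, 0.868, 0.0]
ft_force: [-3.3, 3.0, 2.8]
width: 0.004
gripper_force: 1.8
```

drive_tool:
  series:
    - {"delta_pos": [-0.2, 0, 0], "yaw": 0, "jaw": 0}
    - {"delta_pos": [0, 0, 0], "yaw": 0, "jaw": 0}

```text
time: 6.6
ee_pos: [0.5384, -0.1307, 0.1455]
ee_rot: [-0.001, 0.496, 0.868, 0.0]
ft_force: [-4.4, 3.4, 3.6]
width: 0.002
gripper_force: 2.5
```

```bash
python3 -c "from h import *;st()"
```

```text
t 6.6 px py z [-62.   89.4] 145.5 F [-5.15 -2.  ] 3.6 yaw 120.5 [-0.42  0.11  1.95  0.    1.09 -0.95]
```

drive_tool:
  series:
    - {"delta_pos": [-0.2, 0, 0], "yaw": 0, "jaw": 0}
    - {"delta_pos": [0, 0, 0], "yaw": 0, "jaw": 0}

```text
time: 6.8
ee_pos: [0.5389, -0.1315, 0.1457]
ee_rot: [-0.003, 0.496, 0.868, 0.001]
ft_force: [-6.3, 5.4, 6.3]
width: 0.001
gripper_force: 4.3
```

```bash
python3 -c "from h import *;st()"
```

```text
t 6.8 px py z [-61.   89.4] 145.7 F [-7.9  -2.65] 6.35 yaw 120.5 [-0.42  0.11  1.94  0.    1.09 -0.96]
```

drive_tool:
  series:
    - {"delta_pos": [-0.1, 0, 0], "yaw": 0, "jaw": 0}
    - {"delta_pos": [0, 0, 0], "yaw": 0, "jaw": 0}

```text
time: 7.0
ee_pos: [0.5391, -0.1318, 0.1458]
ee_rot: [-0.003, 0.496, 0.868, 0.001]
ft_force: [-8.2, 8.3, 8.5]
width: -0.004
gripper_force: 5.4
```

```bash
python3 -c "from h import *;st()"
```

```text
t 7.0 px py z [-60.7  89.4] 145.8 F [-11.31  -2.86] 8.5 yaw 120.5 [-0.42  0.11  1.94  0.    1.09 -0.96]
```

Left is held too, so the right lever should be the first free one.

drive_tool:
  series:
    - {"delta_pos": [0.8, 0, 0], "yaw": 0, "jaw": 0}
    - {"delta_pos": [1.0, 0, 0], "yaw": 0, "jaw": 0}
    - {"delta_pos": [0, -3, 0], "yaw": 0, "jaw": 0}
    - {"delta_pos": [0, -3, 0], "yaw": 0, "jaw": 0}
    - {"delta_pos": [0, -3, 0], "yaw": 0, "jaw": 0}
    - {"delta_pos": [0, -3, 0], "yaw": 0, "jaw": 0}
    - {"delta_pos": [0, -3, 0], "yaw": 0, "jaw": 0}
    - {"delta_pos": [0, -2.8, 0], "yaw": 0, "jaw": 0}

```text
time: 7.8
ee_pos: [0.3772, -0.2091, 0.1452]
ee_rot: [0.001, 0.496, 0.868, -0.0]
ft_force: [0.2, -0.3, -1.3]
width: -0.005
gripper_force: 0.0
```

drive_tool:
  series:
    - {"delta_pos": [0, 0, 0], "yaw": 0, "jaw": 0}
    - {"delta_pos": [-0.4, 0, 0], "yaw": 0, "jaw": 0}
    - {"delta_pos": [-0.4, 0, 0], "yaw": 0, "jaw": 0}
    - {"delta_pos": [0, 0, 0], "yaw": 0, "jaw": 0}

```text
time: 8.2
ee_pos: [0.3833, -0.2158, 0.1455]
ee_rot: [0.0, 0.495, 0.869, -0.0]
ft_force: [-1.0, -0.9, -0.2]
width: 0.002
gripper_force: 0.0
```

```bash
python3 -c "from h import *;st()"
```

```text
t 8.2 px py z [-68.3 -87.4] 145.5 F [ 0.29 -1.32] -0.17 yaw 120.6 [-0.74 -0.16  2.21  0.    1.09 -1.28]
```

drive_tool:
  series:
    - {"delta_pos": [-0.3, 0, 0], "yaw": 0, "jaw": 0}
    - {"delta_pos": [-0.3, 0, 0], "yaw": 0, "jaw": 0}
    - {"delta_pos": [0, 0, 0], "yaw": 0, "jaw": 0}

```text
time: 8.5
ee_pos: [0.3856, -0.22, 0.1454]
ee_rot: [-0.001, 0.496, 0.869, 0.001]
ft_force: [-2.6, 4.8, 3.9]
width: 0.003
gripper_force: 2.4
```

drive_tool:
  series:
    - {"delta_pos": [-0.2, 0, 0], "yaw": 0, "jaw": 0}
    - {"delta_pos": [-0.2, 0, 0], "yaw": 0, "jaw": 0}
    - {"delta_pos": [0, 0, 0], "yaw": 0, "jaw": 0}

```text
time: 8.8
ee_pos: [0.3876, -0.2236, 0.1454]
ee_rot: [-0.001, 0.496, 0.868, 0.001]
ft_force: [-1.8, 4.8, 4.2]
width: 0.001
gripper_force: 2.4
```

```bash
python3 -c "from h import *;st()"
```

```text
t 8.8 px py z [-59.5 -87.8] 145.4 F [-5.03  0.94] 4.23 yaw 120.6 [-0.75 -0.14  2.19  0.    1.09 -1.28]
```

Right moves steadily at about 6.5 N, so it is free.

drive_tool:
  series:
    - {"delta_pos": [-0.4, 0, 0], "yaw": 0, "jaw": 0}
    - {"delta_pos": [-0.4, 0, 0], "yaw": 0, "jaw": 0}
    - {"delta_pos": [-0.4, 0, 0], "yaw": 0, "jaw": 0}
    - {"delta_pos": [-0.4, 0, 0], "yaw": 0, "jaw": 0}
    - {"delta_pos": [-0.4, 0, 0], "yaw": 0, "jaw": 0}
    - {"delta_pos": [-0.4, 0, 0], "yaw": 0, "jaw": 0}
    - {"delta_pos": [-0.4, 0, 0], "yaw": 0, "jaw": 0}
    - {"delta_pos": [-0.4, 0, 0], "yaw": 0, "jaw": 0}

```text
time: 9.6
ee_pos: [0.4039, -0.252, 0.1453]
ee_rot: [0.0, 0.496, 0.868, -0.0]
ft_force: [-1.6, 3.4, 3.2]
width: -0.001
gripper_force: 2.0
```

drive_tool:
  series:
    - {"delta_pos": [-0.4, 0, 0], "yaw": 0, "jaw": 0}
    - {"delta_pos": [-0.4, 0, 0], "yaw": 0, "jaw": 0}
    - {"delta_pos": [-0.4, 0, 0], "yaw": 0, "jaw": 0}
    - {"delta_pos": [-0.4, 0, 0], "yaw": 0, "jaw": 0}
    - {"delta_pos": [-0.4, 0, 0], "yaw": 0, "jaw": 0}
    - {"delta_pos": [-0.4, 0, 0], "yaw": 0, "jaw": 0}

```text
time: 10.2
ee_pos: [0.4158, -0.2725, 0.1451]
ee_rot: [-0.0, 0.496, 0.868, 0.0]
ft_force: [-1.9, 3.7, 2.1]
width: -0.001
gripper_force: 2.1
```

```bash
python3 -c "from h import *;st()"
```

```text
t 10.2 px py z [ -3.  -88.6] 145.1 F [-4.13  0.23] 2.13 yaw 120.5 [-0.78 -0.02  2.08 -0.    1.08 -1.32]
```

drive_tool:
  series:
    - {"delta_pos": [-0.4, 0, 0], "yaw": 0, "jaw": 0}
    - {"delta_pos": [-0.4, 0, 0], "yaw": 0, "jaw": 0}
    - {"delta_pos": [-0.3, 0, 0], "yaw": 0, "jaw": 0}
    - {"delta_pos": [-0.3, 0, 0], "yaw": 0, "jaw": 0}
    - {"delta_pos": [0, 0, 0], "yaw": 0, "jaw": 0}

```text
time: 10.7
ee_pos: [0.423, -0.2844, 0.1446]
ee_rot: [-0.0, 0.496, 0.868, 0.0]
ft_force: [-1.6, 1.9, -0.7]
width: -0.0
gripper_force: 1.3
```

drive_tool:
  series:
    - {"delta_pos": [-0.2, 0, 0], "yaw": 0, "jaw": 0}
    - {"delta_pos": [-0.2, 0, 0], "yaw": 0, "jaw": 0}
    - {"delta_pos": [0, 0, 0], "yaw": 0, "jaw": 0}

```text
time: 11.0
ee_pos: [0.4253, -0.2881, 0.1454]
ee_rot: [0.0, 0.496, 0.868, -0.0]
ft_force: [-1.8, 3.5, -1.4]
width: 0.003
gripper_force: 1.3
```

```bash
python3 -c "from h import *;st()"
```

```text
t 11.0 px py z [ 15.3 -88.4] 145.4 F [-3.97  0.21] -1.41 yaw 120.5 [-0.79  0.02  2.04  0.    1.08 -1.33]
```

drive_tool:
  series:
    - {"delta_pos": [-0.2, 0, 0], "yaw": 0, "jaw": 0}
    - {"delta_pos": [0, 0, 0], "yaw": 0, "jaw": 0}

```text
time: 11.2
ee_pos: [0.4264, -0.29, 0.1456]
ee_rot: [0.001, 0.496, 0.868, -0.0]
ft_force: [-1.2, 2.3, -0.9]
width: -0.002
gripper_force: 1.2
```

drive_tool:
  series:
    - {"delta_pos": [-0.2, 0, 0], "yaw": 0, "jaw": 0}
    - {"delta_pos": [0, 0, 0], "yaw": 0, "jaw": 0}

```text
time: 11.4
ee_pos: [0.4274, -0.2918, 0.1456]
ee_rot: [0.001, 0.496, 0.868, -0.0]
ft_force: [-1.2, 2.9, -0.2]
width: -0.001
gripper_force: 1.1
```

```bash
python3 -c "from h import *;st()"
```

```text
t 11.4 px py z [ 19.5 -88.5] 145.6 F [-3.08  0.45] -0.18 yaw 120.5 [-0.8   0.03  2.03 -0.    1.08 -1.33]
```

drive_tool:
  series:
    - {"delta_pos": [-0.15, 0, 0], "yaw": 0, "jaw": 0}
    - {"delta_pos": [0, 0, 0], "yaw": 0, "jaw": 0}

```text
time: 11.6
ee_pos: [0.428, -0.2929, 0.1455]
ee_rot: [0.0, 0.496, 0.868, -0.0]
ft_force: [-0.7, 2.4, -1.9]
width: 0.001
gripper_force: 1.1
```

```bash
python3 -c "from h import *;st()"
```

```text
t 11.6 px py z [ 20.8 -88.5] 145.5 F [-2.41  0.6 ] -1.88 yaw 120.5 [-0.8   0.03  2.03 -0.    1.08 -1.33]
```

drive_tool:
  series:
    - {"delta_pos": [-0.15, 0, 0], "yaw": 0, "jaw": 0}
    - {"delta_pos": [0, 0, 0], "yaw": 0, "jaw": 0}

```text
time: 11.8
ee_pos: [0.4287, -0.2941, 0.1454]
ee_rot: [0.0, 0.496, 0.868, -0.0]
ft_force: [-0.0, 2.3, -0.6]
width: -0.002
gripper_force: 1.1
```

drive_tool:
  series:
    - {"delta_pos": [-0.15, 0, 0], "yaw": 0, "jaw": 0}
    - {"delta_pos": [0, 0, 0], "yaw": 0, "jaw": 0}

```text
time: 12.0
ee_pos: [0.4292, -0.2948, 0.1452]
ee_rot: [-0.001, 0.496, 0.868, 0.0]
ft_force: [-1.9, 5.5, -0.3]
width: 0.002
gripper_force: 2.2
```

```bash
python3 -c "from h import *;st()"
```

```text
t 12.0 px py z [ 23.1 -88.5] 145.2 F [-5.66  1.16] -0.34 yaw 120.5 [-0.8   0.04  2.03  0.    1.08 -1.33]
```

drive_tool:
  series:
    - {"delta_pos": [-0.1, 0, 0], "yaw": 0, "jaw": 0}
    - {"delta_pos": [0, 0, 0], "yaw": 0, "jaw": 0}

```text
time: 12.2
ee_pos: [0.4292, -0.2949, 0.1451]
ee_rot: [-0.002, 0.496, 0.868, 0.001]
ft_force: [-2.2, 6.6, 1.8]
width: 0.002
gripper_force: 3.5
```

Run:
```python
from h import *
st()
f=grab('side');c=f['pixels'][190:340,225:425];cv2.imwrite('pics/crop2.png',cv2.resize(c,(800,600),interpolation=cv2.INTER_CUBIC))
```

```text
t 12.2 px py z [ 23.2 -88.5] 145.1 F [-6.81  1.44] 1.84 yaw 120.5 [-0.8   0.04  2.02  0.    1.08 -1.33]
```

View pics/crop2.png

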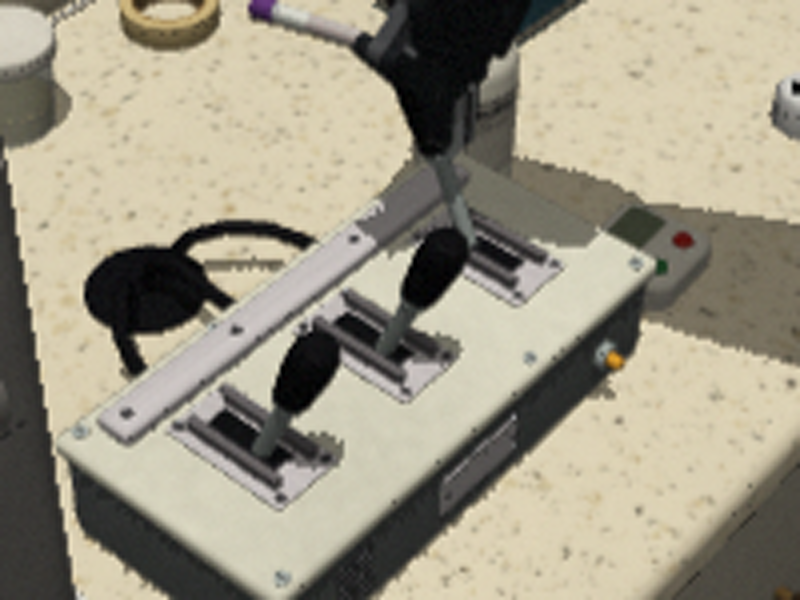

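Picture: the right lever leans over to the back (stem at about (455,205)), with the finger on it; the other two are unmoved. Its stop is firm. One small confirming press, then back to the middle lever.

drive_tool:
  series:
    - {"delta_pos": [-0.1, 0, 0], "yaw": 0, "jaw": 0}
    - {"delta_pos": [0, 0, 0], "yaw": 0, "jaw": 0}

```text
time: 12.45
ee_pos: [0.4293, -0.2951, 0.145]
ee_rot: [-0.003, 0.496, 0.868, 0.001]
ft_force: [-4.7, 8.6, 2.9]
width: -0.0
gripper_force: 4.9
```

drive_tool:
  series:
    - {"delta_pos": [1.2, 0, 0], "yaw": 0, "jaw": 0}
    - {"delta_pos": [3, 0, 0], "yaw": 0, "jaw": 0}
    - {"delta_pos": [3, 0, 0], "yaw": 0, "jaw": 0}
    - {"delta_pos": [3.2, 0, 0], "yaw": 0, "jaw": 0}
    - {"delta_pos": [0, 3, 0], "yaw": 0, "jaw": 0}
    - {"delta_pos": [0, 3, 0], "yaw": 0, "jaw": 0}
    - {"delta_pos": [0, 2.8, 0], "yaw": 0, "jaw": 0}
    - {"delta_pos": [-0.6, 0, 0], "yaw": 0, "jaw": 0}

```text
time: 13.25
ee_pos: [0.4591, -0.1674, 0.1468]
ee_rot: [0.003, 0.494, 0.869, -0.0]
ft_force: [-0.4, 0.3, 1.2]
width: 0.005
gripper_force: 0.0
```

```bash
python3 -c "from h import *;st()"
```

```text
t 13.25 px py z [-71.1   2.5] 146.8 F [-0.41 -0.18] 1.16 yaw 120.8 [-0.56 -0.04  2.1  -0.    1.08 -1.09]
```

drive_tool:
  series:
    - {"delta_pos": [-0.3, 0, 0], "yaw": 0, "jaw": 0}
    - {"delta_pos": [-0.3, 0, 0], "yaw": 0, "jaw": 0}
    - {"delta_pos": [-0.2, 0, 0], "yaw": 0, "jaw": 0}
    - {"delta_pos": [0, 0, 0], "yaw": 0, "jaw": 0}

```text
time: 13.65
ee_pos: [0.4601, -0.1755, 0.1454]
ee_rot: [0.0, 0.496, 0.868, -0.0]
ft_force: [0.2, -0.3, 0.3]
width: 0.001
gripper_force: 0.0
```

drive_tool:
  series:
    - {"delta_pos": [-0.2, 0, 0], "yaw": 0, "jaw": 0}
    - {"delta_pos": [0, 0, 0], "yaw": 0, "jaw": 0}

```text
time: 13.85
ee_pos: [0.4607, -0.1761, 0.1452]
ee_rot: [-0.001, 0.496, 0.868, 0.0]
ft_force: [-2.6, 2.1, 1.9]
width: -0.001
gripper_force: 1.5
```

```bash
python3 -c "from h import *;st()"
```

```text
t 13.85 px py z [-62.8  -0.7] 145.2 F [-3.16 -1.13] 1.89 yaw 120.5 [-0.57 -0.03  2.09  0.    1.08 -1.1 ]
```

drive_tool:
  series:
    - {"delta_pos": [-0.2, 0, 0], "yaw": 0, "jaw": 0}
    - {"delta_pos": [0, 0, 0], "yaw": 0, "jaw": 0}

```text
time: 14.05
ee_pos: [0.4611, -0.1768, 0.1453]
ee_rot: [-0.003, 0.496, 0.868, 0.001]
ft_force: [-4.8, 5.4, 5.1]
width: 0.001
gripper_force: 3.8
```

drive_tool:
  series:
    - {"delta_pos": [-0.1, 0, 0], "yaw": 0, "jaw": 0}
    - {"delta_pos": [0, 0, 0], "yaw": 0, "jaw": 0}

```text
time: 14.25
ee_pos: [0.4613, -0.1771, 0.1454]
ee_rot: [-0.004, 0.496, 0.868, 0.001]
ft_force: [-7.2, 6.9, 6.9]
width: -0.0
gripper_force: 4.9
```

```bash
python3 -c "from h import *;st()"
```

```text
t 14.25 px py z [-61.6  -0.7] 145.4 F [-9.61 -2.68] 6.86 yaw 120.5 [-0.57 -0.02  2.08  0.    1.09 -1.11]
```

Middle is still held, so on to the left.

drive_tool:
  series:
    - {"delta_pos": [1, 0, 0], "yaw": 0, "jaw": 0}
    - {"delta_pos": [0.8, 0, 0], "yaw": 0, "jaw": 0}
    - {"delta_pos": [0, 3, 0], "yaw": 0, "jaw": 0}
    - {"delta_pos": [0, 3, 0], "yaw": 0, "jaw": 0}
    - {"delta_pos": [0, 3, 0], "yaw": 0, "jaw": 0}
    - {"delta_pos": [-0.5, 0, 0], "yaw": 0, "jaw": 0}
    - {"delta_pos": [-0.5, 0, 0], "yaw": 0, "jaw": 0}
    - {"delta_pos": [-0.3, 0, 0], "yaw": 0, "jaw": 0}

```text
time: 15.05
ee_pos: [0.5374, -0.1296, 0.1451]
ee_rot: [-0.0, 0.496, 0.868, -0.0]
ft_force: [-0.3, 0.4, 0.3]
width: 0.005
gripper_force: 0.0
```

drive_tool:
  series:
    - {"delta_pos": [-0.2, 0, 0], "yaw": 0, "jaw": 0}
    - {"delta_pos": [-0.2, 0, 0], "yaw": 0, "jaw": 0}
    - {"delta_pos": [0, 0, 0], "yaw": 0, "jaw": 0}

```text
time: 15.35
ee_pos: [0.5388, -0.132, 0.1455]
ee_rot: [-0.002, 0.496, 0.868, 0.0]
ft_force: [-3.1, 4.0, 3.7]
width: 0.002
gripper_force: 2.3
```

```bash
python3 -c "from h import *;st()"
```

```text
t 15.35 px py z [-60.6  89. ] 145.5 F [-5.05 -0.59] 3.73 yaw 120.5 [-0.42  0.11  1.94  0.    1.09 -0.96]
```

drive_tool:
  series:
    - {"delta_pos": [-0.2, 0, 0], "yaw": 0, "jaw": 0}
    - {"delta_pos": [0, 0, 0], "yaw": 0, "jaw": 0}

```text
time: 15.55
ee_pos: [0.5399, -0.1336, 0.1457]
ee_rot: [-0.002, 0.496, 0.868, 0.0]
ft_force: [-2.5, 4.1, 3.8]
width: 0.001
gripper_force: 2.6
```

```bash
python3 -c "from h import *;st()"
```

```text
t 15.55 px py z [-58.7  89.1] 145.7 F [-4.85 -0.06] 3.8 yaw 120.5 [-0.43  0.12  1.94  0.    1.09 -0.96]
```

Left is free.

drive_tool:
  series:
    - {"delta_pos": [-0.4, 0, 0], "yaw": 0, "jaw": 0}
    - {"delta_pos": [-0.4, 0, 0], "yaw": 0, "jaw": 0}
    - {"delta_pos": [-0.4, 0, 0], "yaw": 0, "jaw": 0}
    - {"delta_pos": [-0.4, 0, 0], "yaw": 0, "jaw": 0}
    - {"delta_pos": [-0.4, 0, 0], "yaw": 0, "jaw": 0}
    - {"delta_pos": [-0.4, 0, 0], "yaw": 0, "jaw": 0}
    - {"delta_pos": [-0.4, 0, 0], "yaw": 0, "jaw": 0}
    - {"delta_pos": [-0.4, 0, 0], "yaw": 0, "jaw": 0}

```text
time: 16.35
ee_pos: [0.5573, -0.162, 0.1454]
ee_rot: [-0.0, 0.496, 0.868, -0.0]
ft_force: [-1.9, 4.1, 2.3]
width: 0.003
gripper_force: 2.0
```

drive_tool:
  series:
    - {"delta_pos": [-0.4, 0, 0], "yaw": 0, "jaw": 0}
    - {"delta_pos": [-0.4, 0, 0], "yaw": 0, "jaw": 0}
    - {"delta_pos": [-0.4, 0, 0], "yaw": 0, "jaw": 0}
    - {"delta_pos": [-0.4, 0, 0], "yaw": 0, "jaw": 0}
    - {"delta_pos": [-0.4, 0, 0], "yaw": 0, "jaw": 0}
    - {"delta_pos": [-0.4, 0, 0], "yaw": 0, "jaw": 0}
    - {"delta_pos": [-0.4, 0, 0], "yaw": 0, "jaw": 0}
    - {"delta_pos": [-0.4, 0, 0], "yaw": 0, "jaw": 0}

```text
time: 17.15
ee_pos: [0.5733, -0.1892, 0.1447]
ee_rot: [-0.001, 0.496, 0.868, 0.0]
ft_force: [-2.5, 3.8, 1.1]
width: 0.001
gripper_force: 2.2
```

drive_tool:
  series:
    - {"delta_pos": [-0.3, 0, 0], "yaw": 0, "jaw": 0}
    - {"delta_pos": [-0.3, 0, 0], "yaw": 0, "jaw": 0}
    - {"delta_pos": [-0.2, 0, 0], "yaw": 0, "jaw": 0}
    - {"delta_pos": [0, 0, 0], "yaw": 0, "jaw": 0}

```text
time: 17.55
ee_pos: [0.5774, -0.1963, 0.1446]
ee_rot: [-0.0, 0.496, 0.868, -0.0]
ft_force: [-0.8, 2.4, -2.4]
width: -0.0
gripper_force: 1.4
```

```bash
python3 -c "from h import *;st()"
```

```text
t 17.55 px py z [14.3 89.3] 144.6 F [-2.49  0.5 ] -2.4 yaw 120.5 [-0.49  0.23  1.81 -0.    1.1  -1.03]
```

drive_tool:
  series:
    - {"delta_pos": [-0.2, 0, 0], "yaw": 0, "jaw": 0}
    - {"delta_pos": [-0.2, 0, 0], "yaw": 0, "jaw": 0}
    - {"delta_pos": [-0.15, 0, 0], "yaw": 0, "jaw": 0}
    - {"delta_pos": [0, 0, 0], "yaw": 0, "jaw": 0}

```text
time: 17.95
ee_pos: [0.5808, -0.2015, 0.1457]
ee_rot: [0.001, 0.496, 0.868, -0.0]
ft_force: [-0.7, 1.5, -1.6]
width: -0.001
gripper_force: 1.0
```

drive_tool:
  series:
    - {"delta_pos": [-0.15, 0, 0], "yaw": 0, "jaw": 0}
    - {"delta_pos": [-0.1, 0, 0], "yaw": 0, "jaw": 0}
    - {"delta_pos": [0, 0, 0], "yaw": 0, "jaw": 0}

```text
time: 18.25
ee_pos: [0.5819, -0.2033, 0.1456]
ee_rot: [0.0, 0.496, 0.868, -0.0]
ft_force: [-1.6, 2.6, -0.7]
width: 0.0
gripper_force: 1.0
```

```bash
python3 -c "from h import *;st()"
```

```text
t 18.25 px py z [22.6 89.5] 145.6 F [-3.08 -0.  ] -0.65 yaw 120.5 [-0.5   0.24  1.8  -0.    1.1  -1.03]
```

drive_tool:
  series:
    - {"delta_pos": [-0.1, 0, 0], "yaw": 0, "jaw": 0}
    - {"delta_pos": [-0.1, 0, 0], "yaw": 0, "jaw": 0}
    - {"delta_pos": [0, 0, 0], "yaw": 0, "jaw": 0}

```text
time: 18.55
ee_pos: [0.5828, -0.2049, 0.1454]
ee_rot: [0.0, 0.496, 0.868, -0.0]
ft_force: [-1.7, 1.8, -0.6]
width: 0.002
gripper_force: 1.1
```

drive_tool:
  series:
    - {"delta_pos": [-0.1, 0, 0], "yaw": 0, "jaw": 0}
    - {"delta_pos": [0, 0, 0], "yaw": 0, "jaw": 0}

```text
time: 18.75
ee_pos: [0.5829, -0.2051, 0.1453]
ee_rot: [-0.001, 0.496, 0.868, 0.0]
ft_force: [-2.7, 4.4, 0.1]
width: -0.002
gripper_force: 2.3
```

```bash
python3 -c "from h import *;st()"
```

```text
t 18.75 px py z [24.7 89.5] 145.3 F [-5.15 -0.08] 0.14 yaw 120.5 [-0.5   0.25  1.79  0.    1.11 -1.04]
```

Stop reached. One confirming press, then retreat to the middle.

drive_tool:
  series:
    - {"delta_pos": [-0.1, 0, 0], "yaw": 0, "jaw": 0}
    - {"delta_pos": [-0.1, 0, 0], "yaw": 0, "jaw": 0}
    - {"delta_pos": [0, 0, 0], "yaw": 0, "jaw": 0}

```text
time: 19.05
ee_pos: [0.5831, -0.2053, 0.1451]
ee_rot: [-0.003, 0.496, 0.868, 0.001]
ft_force: [-4.7, 8.2, 2.4]
width: 0.002
gripper_force: 4.8
```

drive_tool:
  series:
    - {"delta_pos": [1.2, 0, 0], "yaw": 0, "jaw": 0}
    - {"delta_pos": [3, 0, 0], "yaw": 0, "jaw": 0}
    - {"delta_pos": [3, 0, 0], "yaw": 0, "jaw": 0}
    - {"delta_pos": [3.2, 0, 0], "yaw": 0, "jaw": 0}
    - {"delta_pos": [0, -3, 0], "yaw": 0, "jaw": 0}
    - {"delta_pos": [0, -3, 0], "yaw": 0, "jaw": 0}
    - {"delta_pos": [0, -3, 0], "yaw": 0, "jaw": 0}
    - {"delta_pos": [0, 0, 0], "yaw": 0, "jaw": 0}

```text
time: 19.85
ee_pos: [0.4526, -0.1653, 0.1461]
ee_rot: [0.002, 0.497, 0.868, -0.001]
ft_force: [0.2, -0.1, -0.7]
width: 0.003
gripper_force: 0.0
```

```bash
python3 -c "from h import *;st()"
```

```text
t 19.85 px py z [-76.2  -2.1] 146.1 F [0.15 0.14] -0.72 yaw 120.4 [-0.56 -0.06  2.12 -0.    1.08 -1.09]
```

drive_tool:
  series:
    - {"delta_pos": [-0.4, 0.1, 0], "yaw": 0, "jaw": 0}
    - {"delta_pos": [-0.4, 0, 0], "yaw": 0, "jaw": 0}
    - {"delta_pos": [-0.4, 0, 0], "yaw": 0, "jaw": 0}
    - {"delta_pos": [-0.3, 0, 0], "yaw": 0, "jaw": 0}
    - {"delta_pos": [0, 0, 0], "yaw": 0, "jaw": 0}

```text
time: 20.35
ee_pos: [0.4628, -0.1757, 0.1454]
ee_rot: [-0.0, 0.496, 0.868, 0.0]
ft_force: [-0.5, 2.3, 2.1]
width: 0.0
gripper_force: 0.9
```

drive_tool:
  series:
    - {"delta_pos": [-0.2, 0, 0], "yaw": 0, "jaw": 0}
    - {"delta_pos": [0, 0, 0], "yaw": 0, "jaw": 0}

```text
time: 20.55
ee_pos: [0.4634, -0.1772, 0.1454]
ee_rot: [-0.0, 0.496, 0.868, 0.0]
ft_force: [-1.2, 3.9, 2.9]
width: 0.002
gripper_force: 1.9
```

```bash
python3 -c "from h import *;st()"
```

```text
t 20.55 px py z [-60.4   1.1] 145.4 F [-3.96  0.98] 2.87 yaw 120.6 [-0.57 -0.02  2.08  0.    1.08 -1.1 ]
```

Only 5 N at px -60 mm, where it gave 17 N before; one more short check.

drive_tool:
  series:
    - {"delta_pos": [-0.3, 0, 0], "yaw": 0, "jaw": 0}
    - {"delta_pos": [0, 0, 0], "yaw": 0, "jaw": 0}

```text
time: 20.75
ee_pos: [0.4649, -0.1803, 0.1454]
ee_rot: [0.0, 0.496, 0.868, -0.0]
ft_force: [-1.7, 3.4, 2.7]
width: 0.001
gripper_force: 1.6
```

```bash
python3 -c "from h import *;st()"
```

```text
t 20.75 px py z [-57.    0.8] 145.4 F [-3.74  0.31] 2.71 yaw 120.5 [-0.57 -0.01  2.08 -0.    1.08 -1.11]
```

drive_tool:
  series:
    - {"delta_pos": [-0.4, 0, 0], "yaw": 0, "jaw": 0}
    - {"delta_pos": [-0.4, 0, 0], "yaw": 0, "jaw": 0}
    - {"delta_pos": [-0.4, 0, 0], "yaw": 0, "jaw": 0}
    - {"delta_pos": [-0.4, 0, 0], "yaw": 0, "jaw": 0}
    - {"delta_pos": [-0.4, 0, 0], "yaw": 0, "jaw": 0}
    - {"delta_pos": [-0.4, 0, 0], "yaw": 0, "jaw": 0}
    - {"delta_pos": [-0.4, 0, 0], "yaw": 0, "jaw": 0}
    - {"delta_pos": [-0.4, 0, 0], "yaw": 0, "jaw": 0}

```text
time: 21.55
ee_pos: [0.4813, -0.2082, 0.1453]
ee_rot: [0.0, 0.496, 0.868, -0.0]
ft_force: [-2.3, 1.2, 2.9]
width: -0.0
gripper_force: 1.5
```

drive_tool:
  series:
    - {"delta_pos": [-0.4, 0, 0], "yaw": 0, "jaw": 0}
    - {"delta_pos": [-0.4, 0, 0], "yaw": 0, "jaw": 0}
    - {"delta_pos": [-0.4, 0, 0], "yaw": 0, "jaw": 0}
    - {"delta_pos": [-0.4, 0, 0], "yaw": 0, "jaw": 0}
    - {"delta_pos": [-0.4, 0, 0], "yaw": 0, "jaw": 0}
    - {"delta_pos": [-0.4, 0, 0], "yaw": 0, "jaw": 0}
    - {"delta_pos": [-0.4, 0, 0], "yaw": 0, "jaw": 0}
    - {"delta_pos": [-0.4, 0, 0], "yaw": 0, "jaw": 0}

```text
time: 22.35
ee_pos: [0.4972, -0.2353, 0.1447]
ee_rot: [-0.001, 0.496, 0.868, 0.0]
ft_force: [-1.6, 3.2, -0.9]
width: 0.001
gripper_force: 1.5
```

drive_tool:
  series:
    - {"delta_pos": [-0.3, 0, 0], "yaw": 0, "jaw": 0}
    - {"delta_pos": [-0.3, 0, 0], "yaw": 0, "jaw": 0}
    - {"delta_pos": [0, 0, 0], "yaw": 0, "jaw": 0}

```text
time: 22.65
ee_pos: [0.5004, -0.2407, 0.1448]
ee_rot: [-0.0, 0.496, 0.868, -0.0]
ft_force: [-1.1, 2.0, -1.1]
width: -0.004
gripper_force: 0.9
```

```bash
python3 -c "from h import *;st()"
```

```text
t 22.65 px py z [13.   0.4] 144.8 F [-2.27  0.04] -1.07 yaw 120.5 [-0.63  0.11  1.95 -0.    1.08 -1.16]
```

drive_tool:
  series:
    - {"delta_pos": [-0.2, 0, 0], "yaw": 0, "jaw": 0}
    - {"delta_pos": [-0.2, 0, 0], "yaw": 0, "jaw": 0}
    - {"delta_pos": [-0.2, 0, 0], "yaw": 0, "jaw": 0}
    - {"delta_pos": [-0.15, 0, 0], "yaw": 0, "jaw": 0}
    - {"delta_pos": [0, 0, 0], "yaw": 0, "jaw": 0}

```text
time: 23.15
ee_pos: [0.5045, -0.2473, 0.1456]
ee_rot: [0.0, 0.496, 0.868, -0.0]
ft_force: [-1.3, 1.3, -1.4]
width: -0.001
gripper_force: 0.9
```

drive_tool:
  series:
    - {"delta_pos": [-0.15, 0, 0], "yaw": 0, "jaw": 0}
    - {"delta_pos": [-0.1, 0, 0], "yaw": 0, "jaw": 0}
    - {"delta_pos": [0, 0, 0], "yaw": 0, "jaw": 0}

```text
time: 23.45
ee_pos: [0.5057, -0.2493, 0.1455]
ee_rot: [0.0, 0.496, 0.868, -0.0]
ft_force: [-2.1, 2.2, -0.7]
width: 0.003
gripper_force: 1.0
```

```bash
python3 -c "from h import *;st()"
```

```text
t 23.45 px py z [23.1  0.5] 145.5 F [-2.93 -0.65] -0.65 yaw 120.5 [-0.64  0.13  1.92 -0.    1.09 -1.17]
```

drive_tool:
  series:
    - {"delta_pos": [-0.1, 0, 0], "yaw": 0, "jaw": 0}
    - {"delta_pos": [-0.1, 0, 0], "yaw": 0, "jaw": 0}
    - {"delta_pos": [0, 0, 0], "yaw": 0, "jaw": 0}

```text
time: 23.75
ee_pos: [0.506, -0.25, 0.1452]
ee_rot: [-0.001, 0.496, 0.868, 0.001]
ft_force: [-2.2, 4.5, 0.3]
width: 0.001
gripper_force: 2.8
```

drive_tool:
  series:
    - {"delta_pos": [-0.1, 0, 0], "yaw": 0, "jaw": 0}
    - {"delta_pos": [0, 0, 0], "yaw": 0, "jaw": 0}

```text
time: 23.95
ee_pos: [0.5061, -0.2501, 0.1451]
ee_rot: [-0.002, 0.496, 0.868, 0.001]
ft_force: [-3.0, 6.8, 1.8]
width: -0.003
gripper_force: 4.1
```

```bash
python3 -c "from h import *;st()"
```

```text
t 23.95 px py z [24.   0.5] 145.1 F [-7.34  0.93] 1.83 yaw 120.5 [-0.64  0.14  1.92  0.    1.09 -1.17]
```

Firmly at its stop. One last small press, then back off, rise and check.

drive_tool:
  series:
    - {"delta_pos": [-0.1, 0, 0], "yaw": 0, "jaw": 0}
    - {"delta_pos": [0, 0, 0], "yaw": 0, "jaw": 0}

```text
time: 24.15
ee_pos: [0.5062, -0.2502, 0.145]
ee_rot: [-0.004, 0.496, 0.868, 0.002]
ft_force: [-5.4, 8.3, 3.8]
width: -0.001
gripper_force: 5.5
```

drive_tool:
  series:
    - {"delta_pos": [1.2, 0, 0], "yaw": 0, "jaw": 0}
    - {"delta_pos": [3, 0, 0], "yaw": 0, "jaw": 0}
    - {"delta_pos": [3, 0, 0], "yaw": 0, "jaw": 0}
    - {"delta_pos": [2, 0, -2], "yaw": 0, "jaw": 0}
    - {"delta_pos": [0, 0, -3], "yaw": 0, "jaw": 0}
    - {"delta_pos": [0, 0, -3], "yaw": 0, "jaw": 0}
    - {"delta_pos": [0, 0, -2], "yaw": 0, "jaw": 0}
    - {"delta_pos": [0, 0, 0], "yaw": 0, "jaw": 0}

```text
time: 24.95
ee_pos: [0.4631, -0.175, 0.2503]
ee_rot: [0.006, 0.496, 0.868, -0.001]
ft_force: [0.5, -0.9, -0.2]
width: -0.0
gripper_force: 0.0
```

Run:
```python
from h import *
st()
f=grab('side');cv2.imwrite('pics/crop3.png',cv2.resize(f['pixels'][170:395,200:500],(800,600),interpolation=cv2.INTER_CUBIC))
W=None
fl=240/np.tan(np.radians(f['vfov'])/2);v,u=np.mgrid[0:480,0:640];d=f['depth']
R=cv2.Rodrigues(f['rvec'])[0]
W=(np.stack([(u-f['cx'])*d/fl,(v-f['cy'])*d/fl,d],-1)-np.ravel(f['tvec']))@R
p=np.concatenate([(W[...,:2]-o)@A,W[...,2:]],-1)
m=(p[...,2]>.115)&(p[...,2]<.185)&(d>0)&(f['pixels'].max(-1)<70)&(p[...,0]>0)&(p[...,0]<.08)
for y in(.09,0,-.09):
    k=m&(abs(p[...,1]-y)<.03);q=p[k];print(y,k.sum(),q.mean(0).round(4) if k.sum() else '',q.max(0).round(4) if k.sum() else '')
```

```text
t 24.95 px py z [-62.5   2. ] 250.3 F [ 1.02 -0.08] -0.24 yaw 120.6 [-0.57 -0.14  1.99 -0.    1.28 -1.1 ]
0.09 301 [0.0437 0.0894 0.1565] [0.0626 0.0978 0.1771]
0 255 [0.0427 0.0004 0.1558] [0.0613 0.0085 0.1772]
-0.09 222 [ 0.0408 -0.0885  0.1522] [ 0.061  -0.0817  0.1751]
```

View pics/crop3.png

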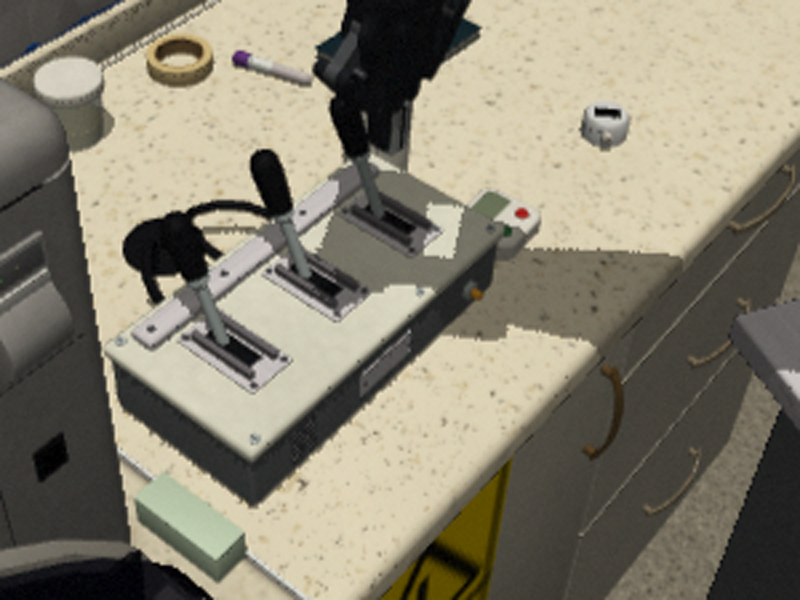

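All three levers lean to the back: the grips are at crop (185,245), (270,185) and (350,125), about panel x = +41 to +44 mm. The carton (190,528) and timer (505,215) have not moved, and the robot is clear.

```bash
python3 -c "from plant import finish_job;print(finish_job())"
```

```text
the job is handed in; nothing more can be done
None
```

All three levers were thrown fully to their far stops in the order the interlock allowed (right, left, middle), no reading passed about 17 N, the arm touched nothing else, and the job was handed in at about 25 s.

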